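# Sort the carving tools after class

## Task

Carving class is over: put the two knives (clear blade guards) into the red-lined tray, the two gouges (dark handles, bare steel tips) into the blue-lined tray and the sharpening stone into the green-lined tray. Each must lie lengthwise and flat on the bottom of its tray, not on the rim or on another tool; set each down, do not drop it. Do not shove or knock over the mug and the glue bottle behind the trays.

Things in the scene. Friction and masses are not known exactly. Their poses are not given: they have to be found in the camera images.
- knife_plain: Carving knife with a plain honey-coloured wooden handle; its short blade is covered by a clear guard (42 x 22 x 10, from x = +23 to +65, 6 above the table). 130 mm long, handle 88 long x 24 wide x 22 high. Origin at mid length on the underside, x along the tool towards the blade, z up; the handle spans x = -65 to +23, grip it near x = -20 (about the centre of mass). About 60 g.
- knife_capped: Carving knife with a honey-coloured wooden handle that ends in a black cap; its short blade is covered by a clear guard (42 x 22 x 10, from x = +23 to +65, 6 above the table). 130 mm long, handle 88 long x 24 wide x 22 high. Origin at mid length on the underside, x along the tool towards the blade, z up; the handle spans x = -65 to +23, grip it near x = -20 (about the centre of mass). About 60 g.
- gouge_plain: Carving gouge with a plain dark wooden handle, a brass collar and a bare steel shank with a flared steel tip (x = +23 to +65). 130 mm long, handle 88 long x 24 wide x 22 high. Origin at mid length on the underside, x along the tool towards the blade, z up; the handle spans x = -65 to +23, grip it near x = -20 (about the centre of mass). About 80 g.
- gouge_capped: Carving gouge with a dark wooden handle that ends in a yellow cap, a brass collar and a bare steel shank with a flared steel tip (x = +23 to +65). 130 mm long, handle 88 long x 24 wide x 22 high. Origin at mid length on the underside, x along the tool towards the blade, z up; the handle spans x = -65 to +23, grip it near x = -20 (about the centre of mass). About 80 g.
- stone: Sharpening stone, a two-layer bar, off-white above and grey below, 100 (its x) x 42 (its y) x 22 high, about 200 g. Origin at the centre of its underside, z up.
- red_tray: Low open wooden tray with a red lining, fixed to the bench. Outside 172 (its x) x 142 (its y) x 20 high, walls 6 thick, so inside 160 x 130; the lined floor is 8 above the bench. Origin at the centre of its underside, z up.
- blue_tray: Low open wooden tray with a blue lining, fixed to the bench. Outside 172 (its x) x 142 (its y) x 20 high, walls 6 thick, so inside 160 x 130; the lined floor is 8 above the bench. Origin at the centre of its underside, z up.
- green_tray: Low open wooden tray with a green lining, fixed to the bench. Outside 172 (its x) x 142 (its y) x 20 high, walls 6 thick, so inside 160 x 130; the lined floor is 8 above the bench. Origin at the centre of its underside, z up.
- mug: White mug, 76 across plus a handle on its +y side (about 35 more), 85 high, loose, standing behind the trays as seen from the robot; not to be disturbed. Origin at the centre of its underside.
- glue: Yellow glue bottle with an orange cap, 48 across, 120 high, loose, standing behind the trays; not to be disturbed. Origin at the centre of its underside.
Things that resemble listed ones, but are neither listed nor needed, are in the scene too. Leave any purple or turquoise look-alike of the gouge_capped alone. Leave any purple look-alike of the knife_capped alone.

How it is judged:
By the outcome, as a careful person would: the job done as asked, in the order asked, and still so for the second after the job is handed in, with the robot touching nothing.
It also fails if it takes over 122 s, if anything falls off the work surface, if the arm or the gripper's body presses on something with over 40 N, if the wrist force passes 120 N, or if a joint passes its speed limit or range.

## Robot

A 6-joint arm with a two-finger parallel gripper is mounted at the origin on the work surface. World frame = base frame: x ahead of the robot, y to its left, z up, the work surface at z = 0. Lengths are in m, angles in rad, forces in N, time in s.
With the tool pointing down it reaches from about 0.3 to 0.775 m from the base axis. Payload 14.6 kg.
Tool frame: the origin (TCP) lies midway between the tips of the shut fingers; the grasp point (between the pads) lies 19 mm behind it (bot.pinch_z is the distance from the TCP to the grasp point, in m); z points along the fingers, y is the line along which they close (so a half turn about z gives the same grasp; the last joint's range is limited). The gripper opens to 85 mm and grips with 20 to 120 N. Pads are 22 mm wide; open, the fingers measure 114 mm over their backs; the gripper's body (76 mm by 85 mm) begins 54 mm behind the grasp point. The pads swing forward as they close: fully open they stand 13 mm farther back than shut.
Start: joints at [-0.067, 0.3, 1.521, -0, 1.321, -0.067], TCP at [0.55, -0, 0.231] pointing down, gripper open.
Joint ranges: [-3.03, 3.03], [-0.79, 2.21], [0.23, 2.52], [-1.04, 4.18], [0, 3.07], [-2.55, 2.55]. Speed limits (rad/s): [2.22, 2.22, 2.57, 3.14, 3.14, 3.14].

## Interface

Orientations are given as a unit quaternion [w, x, y, z].
In Python, from rig import bot gives the robot as it stands.
- The arm moves only by the tool play_rows, never from a script. Its argument "motion" is a list that holds one entry, the list of rows, each a list of 4 numbers: the shift along the tool's x, y, z in units of 30 mm (1.0 is 30 mm), then the turn about the tool's z in degrees. A call has 1 to 20 rows; each row is the pose to reach, as a shift and turn from the pose commanded when the call began, along the tool's axes at that moment; what a row does not reach only later rows make up. A row lasts 1/12 s, in which the tool goes at most 41.7 mm and 7.16 degrees, less where a joint would pass 70% of its speed; a pose out of reach is approached as far as the arm can. A call with a gripper value outside its range is refused whole. "fingers" is the opening, from -1 (shut) to 1 (fully open), set as the call begins (left out, the last holds). The fingers move at their own pace and stop on an object; "squeeze" is the grip in N (left out, the last holds). Time passes only in rows, so rows that repeat a pose let the fingers close. It gives the time, the measured TCP pose, the force, the opening and the grip force at its end, in the units of the state.
- bot.observe(): the state, without advancing time (a new reading comes with each control period).
- bot.camera(name): name is "scene" or "side" or "wrist"; returns the picture (480x640x3 uint8, blue, green, red); there is no depth.
- bot.calibration(name): a dict with "vertical_fov" (degrees; the focal length in pixels is half the picture's height over the tangent of half this angle, whatever the lens; pixels are square), "cx", "cy" (the principal point, pixels), "R" (3x3) and "t" (3): a world point X has camera coordinates R X + t; the wrist camera has in their place "tool_from_camera" (4x4, takes a point from camera to tool coordinates, whose origin is the TCP and whose axes are the flange's). Camera axes: x right, y down, z forward; pixel columns grow to the right and rows downward; lengths in m; the calibration is good to about 2 mm. A picture is of the moment at which its call begins: read the wrist's pose just before it. calibration takes no time and is no camera call.
- bot.finish_job(): hands the job in; it is judged then, once.
Trained networks look in the newest picture that a camera, given by its name, has taken for a name from the list of things; names that differ only in an ending like _2 or _b are one class to them, and where a whole thing is asked for, a point or a joint stands for the part that bears it (a point fixed in the world has none). Each returns a list of dicts, best first, with "p" (0 to 1); they miss things now and then, are a little off and sometimes report something else, mostly with a low value. They report only what shows in the picture. A call takes as long as a camera call. They do not tell look-alikes from the thing itself.
- bot.boxes_of(camera, target): "centre" ([x, y, z] in m, in world coordinates, good to about 4 mm: the middle of the surface that is visible of it).
The state is a dict: "t": time; "qpos": joint angles; "joint_vel": joint speeds; "tau": joint torques, N m; "tcp_pos": TCP position; "ee_rot": TCP orientation; "force": force on the tool from outside, world axes, zero at the start; "wrist_torque": the same for the moment, N m; "opening": finger opening in m; "gripper_force": force on a finger pad.
Only numpy, scipy, OpenCV 4.12 (cv2) and the standard library are available. Lean on these libraries where they do the work, as an engineer would, in place of code of your own. Each camera call takes 0.05 s, during which the arm holds its last target. There are 200 camera calls.

## Working session

There is one attempt and no reset: what is moved stays moved. The work goes in short steps, Python scripts to look and compute and a tool call to move; the robot and the scene stay as the last step left them, time stands still between calls to the robot, and variables do not carry over. Pictures are saved under pics/ and viewed, at most 14 in all, crops included, and the job is handed in when it is done.

Besides the shell and the picture viewer there is one more tool, called after "Request:" as name([rows], argument=value, ...), one row to a line, values as JSON. play_rows: Moves the arm, as the interface text tells. Its arguments: {"type":"object","properties":{"motion":{"type":"array"},"fingers":{"type":"number"},"squeeze":{"type":"number"}},"required":["motion"]}

```bash
mkdir -p pics; ls
cat > h.py <<'E'
import numpy as np, cv2
from rig import bot
def pix2w(cam,u,v,z):
    c=bot.calibration(cam); f=240/np.tan(np.radians(c["vertical_fov"])/2)
    R=np.array(c["R"]);t=np.array(c["t"])
    d=R.T@np.array([(u-c["cx"])/f,(v-c["cy"])/f,1]);o=-R.T@t
    return o+d*(z-o[2])/d[2]
E
python3 - <<'E'
from h import *
for c in ["scene","side"]:
    cv2.imwrite(f"pics/{c}0.png",bot.camera(c))
    k=bot.calibration(c); R=np.array(k["R"]);print(c,k["vertical_fov"],(-R.T@np.array(k["t"])).round(3),k["cx"],k["cy"])
for n in ["knife_plain","knife_capped","gouge_plain","gouge_capped","stone","red_tray","blue_tray","green_tray","mug","glue"]:
    print(n,[(np.round(b["centre"],3).tolist(),round(b["p"],2)) for b in bot.boxes_of("scene",n)])
s=bot.observe();print(s["t"],s["tcp_pos"],s["ee_rot"],s["opening"])
E
```

```text
pics
scene 45.320186476686345 [0.935 0.484 1.121] 314.996030528476 232.3341131388256
side 53.99807471592338 [ 0.342 -0.722  0.637] 325.7227310208309 231.883436258889
knife_plain [([0.445, 0.011, 0.018], 0.78), ([0.458, -0.278, 0.02], 0.25)]
knife_capped [([0.455, -0.281, 0.02], 0.85), ([0.303, 0.202, 0.02], 0.64)]
gouge_plain [([0.437, 0.302, 0.019], 0.59)]
gouge_capped [([0.436, -0.407, 0.02], 0.7), ([0.455, -0.147, 0.011], 0.55)]
stone [([0.463, 0.16, 0.021], 0.8)]
red_tray [([0.627, -0.006, 0.007], 0.94)]
blue_tray []
green_tray [([0.64, -0.247, 0.01], 0.72)]
mug [([0.797, -0.115, 0.047], 0.91), ([0.434, 0.3, 0.023], 0.46)]
glue [([0.801, 0.094, 0.077], 0.72)]
0.6 [ 5.49991907e-01 -1.84541058e-05  2.31307325e-01] [1.69145381e-05 7.07109042e-01 7.07104520e-01 7.43237990e-06] 0.08522661338821794
```

View pics/scene0.png

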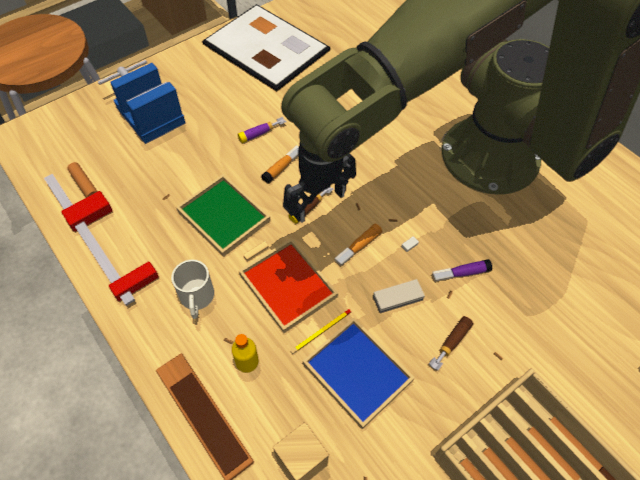

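View pics/side0.png

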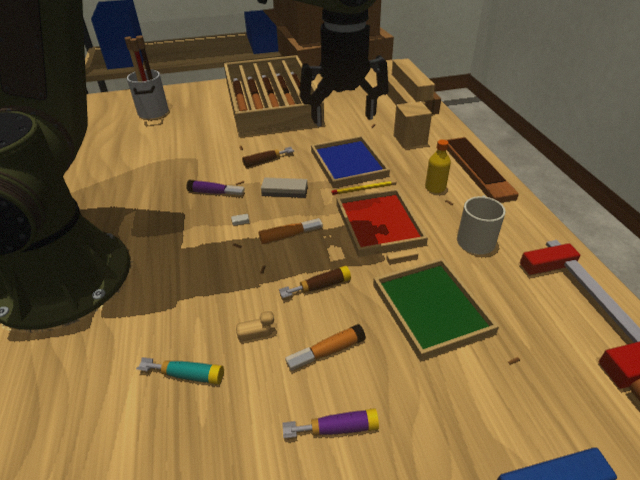

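Candidates:
- **Knives:** plain at side (290,230) and scene (360,243). Capped (black cap) at side (326,345) and scene (282,163). The purple one at side (215,188) is a decoy.
- **Gouges:** plain at side (268,157) and scene (453,343). Yellow-capped dark one at side (318,281). The turquoise (180,372) and purple (332,424) ones are decoys.
- **Stone:** side (284,187).

I'll check these choices in one close mosaic.

Run:
```python
from h import *
im=cv2.imread("pics/side0.png")
def crop(u,v): return cv2.resize(im[v-37:v+38,u-50:u+50],(400,300),interpolation=cv2.INTER_CUBIC)
cv2.imwrite("pics/m.png",np.vstack([np.hstack([crop(268,157),crop(290,230)]),np.hstack([crop(318,283),crop(326,345)])]))
for c in ["scene","side"]:
    hsv=cv2.cvtColor(cv2.imread(f"pics/{c}0.png"),cv2.COLOR_BGR2HSV)
    for n,lo,hi in [("red",0,5),("green",50,75),("blue",108,125)]:
        m=cv2.inRange(hsv,(lo,170,30),(hi,255,255))
        m=cv2.morphologyEx(m,cv2.MORPH_OPEN,np.ones((3,3)))
        cs,_=cv2.findContours(m,0,2)
        for k in sorted(cs,key=cv2.contourArea)[-2:]:
            if cv2.contourArea(k)<1500: continue
            P=np.array([pix2w(c,*p[0],0.008)[:2] for p in k])*1000
            print(c,n,k.mean((0,1)).round(),[np.round(x,1) for x in cv2.minAreaRect(P.astype(np.float32))])
```

```text
scene green [224. 211.] [array([ 636.3, -252.8]), array([123.2, 148.6]), np.float64(6.7)]
scene blue [346. 370.] [array([628.1, 231.5]), array([123.6, 155.8]), np.float64(4.4)]
side red [376. 224.] [array([628.8,  -2.4]), array([145.5, 124.5]), np.float64(89.9)]
side blue [560. 466.] [array([ 684.4, -536.1]), array([ 36.4, 140.1]), np.float64(75.6)]
```

View pics/m.png

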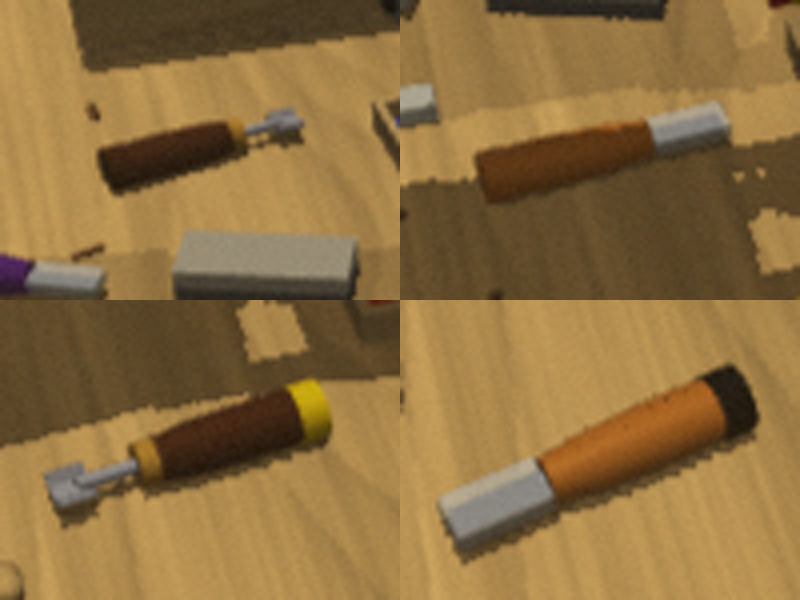

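The mosaic confirms the four choices: dark plain gouge, honey plain knife, dark gouge with yellow cap, honey knife with black cap.

```bash
cat >> h.py <<'E'
def cur():
    s=bot.observe(); w,x,y,z=s["ee_rot"]
    from scipy.spatial.transform import Rotation as Ro
    R=Ro.from_quat([x,y,z,w]).as_matrix(); return s,np.array(s["tcp_pos"]),R
def plan(pts,p=None,R=None):
    "pts: (x,y,z,axis deg); prints rows from current (or given) pose"
    if p is None: s,p,R=cur()
    psi=np.degrees(np.arctan2(R[1,0],R[0,0]))
    for x,y,z,a in pts:
        d=(a-psi+90)%180-90
        print([*(R.T@(np.array([x,y,z])-p)/.03).round(2).tolist(),round(-d,1)])
E
python3 - <<'E'
from h import *
T={"gouge_plain":(218,120,(105,169),(243,134)),"knife_plain":(240,193,(83,177),(252,138)),"gouge_capped":(268,246,(322,110),(136,163)),"knife_capped":(276,308,(347,100),(148,182))}
for n,(u,v,a,b) in T.items():
    A,B=[pix2w("side",u+q[0]/4,v+q[1]/4,.011)[:2] for q in (a,b)]
    d=B-A;L=np.linalg.norm(d);g=A+d/L*45
    print(n,"L",round(L*1e3),"ang",np.degrees(np.arctan2(d[1],d[0])).round(1),"grip",g.round(4),"mid",(A+d/L*65).round(4))
S=np.array([pix2w("side",218+a/4,120+b/4,.022)[:2] for a,b in [(187,232),(357,238),(352,270),(175,263)]])*1000
print(cv2.minAreaRect(S.astype(np.float32)),S.mean(0))
s,p,R=cur();print(R.round(2))
E
```

```text
gouge_plain L 91 ang 11.2 grip [44.5229  9.0252] mid [64.1424 12.908 ]
knife_plain L 89 ang 4.9 grip [45.2165  3.8199] mid [65.1444  5.5176]
gouge_capped L 90 ang -173.5 grip [-44.1889  -5.2411] mid [-64.0601  -7.5072]
knife_capped L 89 ang -168.5 grip [-43.5841  -9.2793] mid [-63.1798 -13.2803]
((458.1347961425781, 160.36524963378906), (31.479597091674805, 100.71992492675781), 70.85936737060547) [458.12133486 160.23714296]
[[ 0.  1.  0.]
 [ 1. -0. -0.]
 [-0.  0. -1.]]
```

Run:
```python
from h import *
T={"gouge_plain":(218,120,(105,169),(243,134)),"knife_plain":(240,193,(83,177),(252,138)),"gouge_capped":(268,246,(322,110),(136,163)),"knife_capped":(276,308,(347,100),(148,182))}
for n,(u,v,a,b) in T.items():
    A,B=[pix2w("side",u+q[0]/4,v+q[1]/4,.011)[:2] for q in (a,b)]
    d=B-A;L=np.linalg.norm(d);g=A+d/L*.045
    print(n,"A",A.round(3),"grip",g.round(4),"mid",(A+d/L*.065).round(4))
    if n=="knife_plain": plan([(*g,.12,4.9),(*g,.06,4.9),(*g,.004,4.9)])
```

```text
gouge_plain A [0.379 0.289] grip [0.4232 0.2975] mid [0.4429 0.3014]
knife_plain A [0.379 0.   ] grip [0.4238 0.004 ] mid [0.4437 0.0057]
[0.14, -4.21, 3.71, np.float64(85.1)]
[0.14, -4.21, 5.71, np.float64(85.1)]
[0.14, -4.21, 7.58, np.float64(85.1)]
gouge_capped A [ 0.521 -0.142] grip [ 0.4766 -0.1475] mid [ 0.4567 -0.1497]
knife_capped A [ 0.506 -0.277] grip [ 0.4622 -0.2862] mid [ 0.4426 -0.2902]
```

Request:
play_rows([
  [[0.14, -4.2, 3.0, 85], [0.14, -4.2, 3.0, 85], [0.14, -4.2, 3.0, 85], [0.14, -4.2, 3.0, 85], [0.14, -4.2, 3.0, 85], [0.14, -4.2, 3.0, 85], [0.14, -4.2, 3.0, 85], [0.14, -4.2, 3.0, 85], [0.14, -4.2, 3.0, 85], [0.14, -4.2, 3.0, 85], [0.14, -4.2, 3.0, 85], [0.14, -4.2, 3.0, 85], [0.14, -4.2, 3.0, 85], [0.14, -4.2, 3.0, 85]],
], fingers=1, squeeze=40)

```text
t: 1.77
tcp_pos: [0.424, 0.0042, 0.1414]
ee_rot: [0.0, 0.999, 0.045, 0.0]
force: [-0.5, -0.6, -0.1]
opening: 0.0853
gripper_force: 0.0
```

Run:
```python
from h import *
s,p,R=cur(); im=bot.camera("wrist"); sc=bot.camera("scene")
print(p.round(4),R.round(3).tolist()); k=bot.calibration("wrist");print(k)
cv2.imwrite("pics/w1.png",im); cv2.imwrite("pics/s1.png",sc); cv2.imwrite("pics/w1s.png",np.hstack([cv2.resize(im,(400,300)),cv2.resize(sc,(400,300))]))
for n in ["knife_plain","knife_capped","gouge_capped","red_tray","blue_tray","green_tray"]:
    print(n,[(np.round(b["centre"],3).tolist(),round(b["p"],2)) for b in bot.boxes_of("scene",n)])
print([(np.round(b["centre"],3).tolist(),round(b["p"],2)) for b in bot.boxes_of("wrist","knife_plain")])
```

```text
[0.424  0.0042 0.1414] [[0.996, 0.091, 0.0], [0.091, -0.996, -0.0], [0.0, 0.0, -1.0]]
{'vertical_fov': 62.19483203364241, 'cx': 320.0125622937887, 'cy': 235.15976622644783, 'tool_from_camera': array([[-1.22413091e-03, -9.57713690e-01, -2.87720332e-01,
         7.26835173e-02],
       [ 9.99999104e-01, -1.01645881e-03, -8.71169930e-04,
        -4.36432101e-04],
       [ 5.41875504e-04, -2.87721140e-01,  9.57714076e-01,
        -1.42387113e-01],
       [ 0.00000000e+00,  0.00000000e+00,  0.00000000e+00,
         1.00000000e+00]])}
knife_plain [([0.444, 0.01, 0.016], 0.89)]
knife_capped [([0.454, -0.284, 0.02], 0.86), ([0.302, 0.202, 0.018], 0.85)]
gouge_capped [([0.474, -0.145, 0.014], 0.78), ([0.257, -0.282, 0.017], 0.64), ([0.436, -0.411, 0.022], 0.58)]
red_tray [([0.626, -0.007, 0.006], 0.56)]
blue_tray [([0.629, 0.237, 0.008], 0.88)]
green_tray [([0.639, -0.245, 0.01], 0.95)]
[([0.44, 0.006, 0.02], 0.59)]
```

View pics/w1.png

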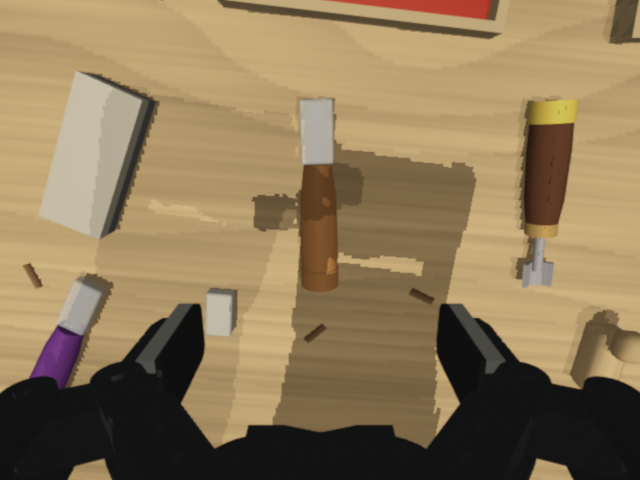

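The wrist view shows the plain knife at (319,195), centred and upright. There is an eraser at (220,312), the stone at (92,155), and the capped gouge at (548,190).

```bash
cat >> h.py <<'E'
def w2w(u,v,z,p,R):
    k=bot.calibration("wrist"); f=240/np.tan(np.radians(k["vertical_fov"])/2); M=np.array(k["tool_from_camera"])
    d=R@M[:3,:3]@np.array([(u-k["cx"])/f,(v-k["cy"])/f,1]); o=R@M[:3,3]+p
    return (o+d*(z-o[2])/d[2]).round(4)
E
python3 - <<'E'
from h import *
s,p,R=cur()
for n,u,v,z in [("knife butt",320,287,.011),("collar",317,164,.011),("guard end",317,98,.011),("eraser",221,312,.01),("eraserR",236,330,.0),("gcap",553,100,.011),("gcollar",540,237,.011)]: print(n,w2w(u,v,z,p,R))
S=[w2w(u,v,.022,p,R)[:2] for u,v in [(80,72),(147,98),(100,237),(40,213)]];print(S,np.mean(S,0))
E
```

```text
knife butt [0.3746 0.0006 0.011 ]
collar [0.4648 0.0105 0.011 ]
guard end [0.5071 0.0141 0.011 ]
eraser [0.3469 0.074  0.01  ]
eraserR [0.3265 0.064  0.    ]
gcap [ 0.5191 -0.1387  0.011 ]
gcollar [ 0.427 -0.153  0.011]
[array([0.5091, 0.1596]), array([0.4975, 0.1193]), array([0.4036, 0.155 ]), array([0.4172, 0.1942])] [0.45685  0.157025]
```

Request:
play_rows([
  [[-0.05, 0, 1.3, -1], [-0.05, 0, 2.6, -1], [-0.05, 0, 3.8, -1], [-0.05, 0, 4.3, -1], [-0.05, 0, 4.55, -1], [-0.05, 0, 4.55, -1]],
])

```text
t: 2.72
tcp_pos: [0.4219, 0.0041, 0.0038]
ee_rot: [-0.0, 0.999, 0.052, -0.001]
force: [0.2, 1.0, 0.1]
opening: 0.0857
gripper_force: 0.0
```

Request:
play_rows([
  [[0, 0, 0, 0], [0, 0, 0, 0], [0, 0, 0, 0], [0, 0, 0, 0], [0, 0, 0, 0], [0, 0, 0, 0], [0, 0, 0, 0], [0, 0, 0, 0], [0, 0, -0.3, 0], [0, 0, -1.0, 0], [0, 0, -2.0, 0], [0, 0, -2.5, 0]],
], fingers=-1, squeeze=40)

```text
t: 3.72
tcp_pos: [0.4231, 0.004, 0.0828]
ee_rot: [0.0, 0.999, 0.052, 0.001]
force: [0.1, 0.1, 0.8]
opening: 0.0229
gripper_force: 39.7
```

Run:
```python
from h import *
plan([(.653,-.026,.083,90)])
```

```text
[7.51, 1.8, 0.01, np.float64(-84.0)]
```

Request:
play_rows([
  [[7.5, 1.8, 0, -84], [7.5, 1.8, 0, -84], [7.5, 1.8, 0, -84], [7.5, 1.8, 0, -84], [7.5, 1.8, 0, -84], [7.5, 1.8, 0, -84], [7.5, 1.8, 0, -84], [7.5, 1.8, 0, -84], [7.5, 1.8, 0, -84], [7.5, 1.8, 0, -84], [7.5, 1.8, 0, -84], [7.5, 1.8, 0, -84], [7.5, 1.8, 0, -84], [7.5, 1.8, 0, -84]],
])

```text
t: 4.88
tcp_pos: [0.6519, -0.0261, 0.0803]
ee_rot: [0.0, 0.708, 0.706, 0.0]
force: [-0.2, -1.5, -1.1]
opening: 0.023
gripper_force: 39.8
```

Run:
```python
from h import *
s,p,R=cur(); print(p.round(4),np.degrees(np.arctan2(R[1,0],R[0,0])))
w=bot.camera("wrist"); sd=bot.camera("scene"); cv2.imwrite("pics/w2.png",w); cv2.imwrite("pics/s2.png",sd)
cv2.imwrite("pics/c2.png",np.hstack([cv2.resize(w,(400,300)),cv2.resize(sd[150:450,200:600],(400,300))]))
for n in ["red_tray","blue_tray","green_tray"]:
    print(n,[(np.round(b["centre"],3).tolist(),round(b["p"],2)) for b in bot.boxes_of("scene",n)])
```

```text
[ 0.6519 -0.0261  0.0803] 89.82581140554939
red_tray [([0.628, 0.01, 0.006], 0.77)]
blue_tray [([0.63, 0.237, 0.006], 0.68)]
green_tray [([0.656, -0.257, 0.007], 0.57), ([0.624, 0.01, 0.006], 0.3)]
```

View pics/c2.png

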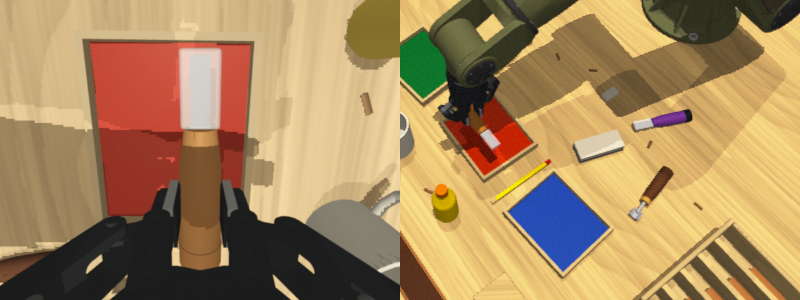

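The wrist view shows the knife held blade-up the image over the red tray. The tray's far corners are at about (90,42) and (254,42) in the half picture.

Run:
```python
from h import *
s,p,R=cur(); im=cv2.imread("pics/w2.png"); hsv=cv2.cvtColor(im,cv2.COLOR_BGR2HSV)
m=((hsv[...,0]<8)|(hsv[...,0]>174))&(hsv[...,1]>150)
for v in (75,85,120,180,250): 
    c=np.where(m[v])[0]
    if len(c): print(v,c[0],c[-1],w2w(c[0],v,.008,p,R)[:2],w2w(c[-1],v,.008,p,R)[:2])
for u in (180,240,370): 
    c=np.where(m[:,u])[0]; print(u,c[0],w2w(u,c[0],.008,p,R)[:2],c[-1],w2w(u,c[-1],.008,p,R)[:2])
```

```text
75 144 400 [0.5631 0.0675] [0.6915 0.0671]
85 145 399 [0.563  0.0627] [0.6912 0.0624]
120 149 397 [0.5629 0.0458] [0.6911 0.0454]
180 155 392 [0.5622 0.0147] [0.6901 0.0143]
250 163 388 [ 0.5619 -0.0252] [ 0.6898 -0.0256]
180 67 [0.5815 0.0711] 345 [ 0.5651 -0.0867]
240 68 [0.6114 0.0706] 336 [ 0.6023 -0.0806]
370 70 [0.6764 0.0695] 293 [ 0.6804 -0.0523]
```

Request:
play_rows([
  [[0, 0, 0.6, 0], [0, 0, 1.2, 0], [0, 0, 1.7, 0], [0, 0, 2.0, 0], [0, 0, 2.1, 0], [0, 0, 2.18, 0], [0, 0, 2.22, 0], [0, 0, 2.22, 0], [0, 0, 2.22, 0]],
])

```text
t: 5.88
tcp_pos: [0.6523, -0.0261, 0.014]
ee_rot: [0.0, 0.707, 0.707, 0.0]
force: [1.4, -0.6, -0.9]
opening: 0.0229
gripper_force: 39.8
```

Request:
play_rows([
  [[0, 0, 0, 0], [0, 0, 0, 0], [0, 0, 0, 0], [0, 0, 0, 0], [0, 0, -0.3, 0], [0, 0, -1, 0], [0, 0, -2, 0], [0, 0, -3, 0], [0, 0, -3, 0]],
], fingers=-0.15)

```text
t: 6.63
tcp_pos: [0.6544, -0.0263, 0.1105]
ee_rot: [0.004, 0.707, 0.707, 0.003]
force: [0.9, -0.1, 0.4]
opening: 0.0365
gripper_force: 0.0
```

Run:
```python
from h import *
plan([(.4610,-.2855,.125,11.5),(.4610,-.2855,.004,11.5)])
```

```text
[-8.64, -6.44, -0.54, np.float64(78.5)]
[-8.64, -6.48, 3.5, np.float64(78.5)]
```

Request:
play_rows([
  [[-8.65, -6.45, -1, 78], [-8.65, -6.45, -1, 78], [-8.65, -6.45, -1, 78], [-8.65, -6.45, -1, 78], [-8.65, -6.45, -1, 78], [-8.65, -6.45, -1, 78], [-8.65, -6.45, -1, 78], [-8.65, -6.45, -1, 78], [-8.65, -6.45, -1, 78], [-8.65, -6.45, -1, 78], [-8.65, -6.45, -1, 78], [-8.65, -6.45, -1, 78], [-8.65, -6.45, -1, 78], [-8.65, -6.45, -1, 78]],
], fingers=1)

```text
t: 7.8
tcp_pos: [0.4585, -0.2855, 0.1335]
ee_rot: [0.0, 0.994, 0.107, 0.0]
force: [-0.1, 0.6, 0.0]
opening: 0.0853
gripper_force: 0.0
```

Run:
```python
from h import *
s,p,R=cur(); im=bot.camera("wrist"); sd=bot.camera("scene"); cv2.imwrite("pics/w3.png",im);cv2.imwrite("pics/s3.png",sd)
print(p.round(4),np.degrees(np.arctan2(R[1,0],R[0,0])))
a=cv2.resize(im,(600,450)); b=cv2.resize(sd[230:340,230:350],(200,183))
b=np.vstack([b,np.zeros((267,200,3),np.uint8)]); cv2.imwrite("pics/c3.png",np.hstack([a,b]))
```

```text
[ 0.4585 -0.2855  0.1335] 12.234157031235986
```

View pics/c3.png

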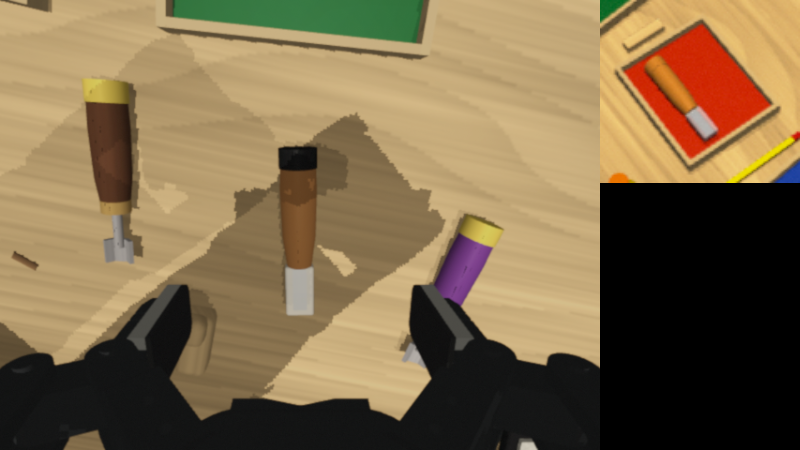

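The plain knife lies flat and lengthwise in the red tray. The capped knife is at (298,230), with the purple gouge tip at (415,355) and a wooden peg at (205,340) near the fingers.

Run:
```python
from h import *
s,p,R=cur(); k=640/600
for n,u,v,z in [("cap",297,149,.011),("collar",299,267,.011),("guard",300,312,.011),("purple tip",410,358,.0),("peg top",206,312,.015),("gcap",108,83,.011),("gcollar",116,212,.011),("gtip",119,262,.005)]:
    q=w2w(u*k,v*k,z,p,R); print(n,q,"tool mm",(R.T@(q-p)*1000).round()[:2])
```

```text
cap [ 0.5024 -0.2732  0.011 ] tool mm [46. -3.]
collar [ 0.415  -0.2933  0.011 ] tool mm [-44.  -2.]
guard [ 0.377  -0.3022  0.011 ] tool mm [-83.  -1.]
purple tip [ 0.3467 -0.4063  0.    ] tool mm [-135.   95.]
peg top [ 0.3638 -0.2293  0.015 ] tool mm [-81. -75.]
gcap [ 0.5185 -0.1409  0.011 ] tool mm [  89. -129.]
gcollar [ 0.4297 -0.1524  0.011 ] tool mm [  -0. -136.]
gtip [ 0.387  -0.1549  0.005 ] tool mm [ -42. -143.]
```

Request:
play_rows([
  [[0.05, -0.07, 1.3, 0], [0.05, -0.07, 2.6, 0], [0.05, -0.07, 3.6, 0], [0.05, -0.07, 4.1, 0], [0.05, -0.07, 4.28, 0], [0.05, -0.07, 4.28, 0]],
])

```text
t: 8.4
tcp_pos: [0.4591, -0.2829, 0.0039]
ee_rot: [-0.001, 0.994, 0.105, -0.001]
force: [-0.8, -0.1, -0.6]
opening: 0.0854
gripper_force: 0.0
```

Request:
play_rows([
  [[0, 0, 0, 0], [0, 0, 0, 0], [0, 0, 0, 0], [0, 0, 0, 0], [0, 0, 0, 0], [0, 0, 0, 0], [0, 0, 0, 0], [0, 0, 0, 0], [0, 0, -0.3, 0], [0, 0, -1.0, 0], [0, 0, -2.0, 0], [0, 0, -2.5, 0], [0, 0, -2.5, 0]],
], fingers=-1)

```text
t: 9.48
tcp_pos: [0.4608, -0.2842, 0.0838]
ee_rot: [0.002, 0.995, 0.105, 0.002]
force: [0.1, -0.2, 0.3]
opening: 0.0232
gripper_force: 39.3
```

Run:
```python
from h import *
plan([(.601,.012,.08,90)])
```

```text
[6.62, -8.68, 0.12, np.float64(-78.0)]
```

Request:
play_rows([
  [[6.62, -8.68, 0, -78], [6.62, -8.68, 0, -78], [6.62, -8.68, 0, -78], [6.62, -8.68, 0, -78], [6.62, -8.68, 0, -78], [6.62, -8.68, 0, -78], [6.62, -8.68, 0, -78], [6.62, -8.68, 0, -78], [6.62, -8.68, 0, -78], [6.62, -8.68, 0, -78], [6.62, -8.68, 0, -78], [6.62, -8.68, 0, -78], [6.62, -8.68, 0, -78], [6.62, -8.68, 0, -78]],
])

```text
t: 10.65
tcp_pos: [0.5994, 0.0126, 0.0796]
ee_rot: [-0.0, 0.709, 0.706, -0.0]
force: [-0.2, 0.4, -0.6]
opening: 0.0228
gripper_force: 39.4
```

Run:
```python
from h import *
s,p,R=cur(); print(p.round(4),np.degrees(np.arctan2(R[1,0],R[0,0])))
w=bot.camera("wrist"); cv2.imwrite("pics/w4.png",cv2.resize(w,(480,360)))
```

```text
[0.5994 0.0126 0.0796] 89.76525336055127
```

View pics/w4.png

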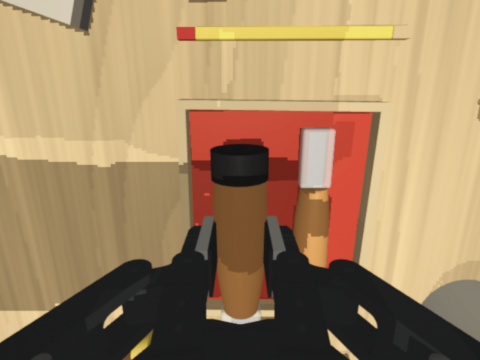

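The capped knife hangs over the left half of the red tray, and the first knife lies at right (315,190) with clearance.

Request:
play_rows([
  [[0, 0.06, 0.6, 0], [0, 0.06, 1.2, 0], [0, 0.06, 1.7, 0], [0, 0.06, 2.0, 0], [0, 0.06, 2.1, 0], [0, 0.06, 2.18, 0], [0, 0.06, 2.22, 0], [0, 0.06, 2.22, 0], [0, 0.06, 2.22, 0]],
])

```text
t: 11.45
tcp_pos: [0.6017, 0.0127, 0.0139]
ee_rot: [0.0, 0.707, 0.707, 0.0]
force: [0.0, 0.9, -1.1]
opening: 0.0227
gripper_force: 39.4
```

Request:
play_rows([
  [[0, 0, 0, 0], [0, 0, 0, 0], [0, 0, 0, 0], [0, 0, 0, 0], [0, 0, -0.3, 0], [0, 0, -1, 0], [0, 0, -2, 0], [0, 0, -3, 0], [0, 0, -4, 0], [0, 0, -4, 0]],
], fingers=-0.2)

```text
t: 12.28
tcp_pos: [0.6037, 0.0127, 0.1403]
ee_rot: [0.003, 0.707, 0.707, 0.003]
force: [0.2, -0.4, 1.5]
opening: 0.0341
gripper_force: 0.0
```

Run:
```python
from h import *
plan([(.4232,.2975,.133,11.2)])
```

```text
[9.49, -6.02, 0.18, np.float64(78.8)]
```

Request:
play_rows([
  [[9.49, -5.98, 0, 78.5], [9.49, -5.98, 0, 78.5], [9.49, -5.98, 0, 78.5], [9.49, -5.98, 0, 78.5], [9.49, -5.98, 0, 78.5], [9.49, -5.98, 0, 78.5], [9.49, -5.98, 0, 78.5], [9.49, -5.98, 0, 78.5], [9.49, -5.98, 0, 78.5], [9.49, -5.98, 0, 78.5], [9.49, -5.98, 0, 78.5], [9.49, -5.98, 0, 78.5], [9.49, -5.98, 0, 78.5], [9.49, -5.98, 0, 78.5]],
], fingers=1)

```text
t: 13.45
tcp_pos: [0.422, 0.2975, 0.1336]
ee_rot: [-0.0, 0.995, 0.101, 0.0]
force: [-0.5, -0.4, -0.2]
opening: 0.0852
gripper_force: 0.0
```

Run:
```python
from h import *
s,p,R=cur(); im=bot.camera("wrist"); sd=bot.camera("scene"); cv2.imwrite("pics/w5.png",im);cv2.imwrite("pics/s5.png",sd)
print(p.round(4),np.degrees(np.arctan2(R[1,0],R[0,0])))
a=cv2.resize(im,(600,450)); b=cv2.resize(sd[230:340,230:350],(200,183))
b=np.vstack([b,np.zeros((267,200,3),np.uint8)]); cv2.imwrite("pics/c5.png",np.hstack([a,b]))
```

```text
[0.422  0.2975 0.1336] 11.635005506667795
```

View pics/c5.png

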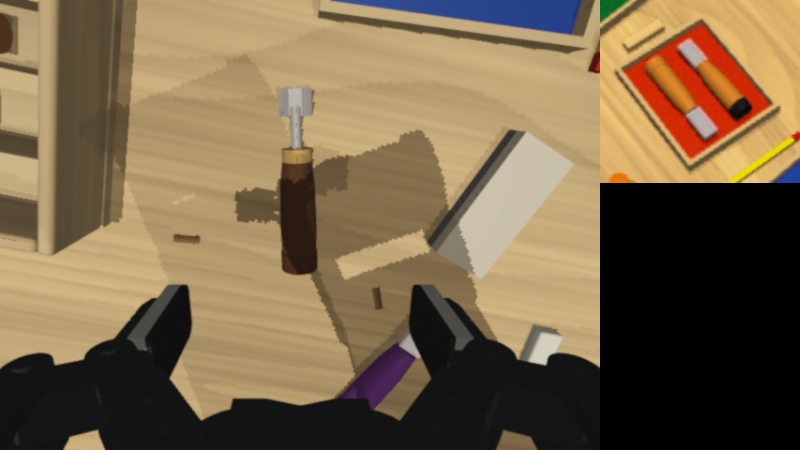

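Both knives lie in the red tray. The plain gouge is at (297,180), the purple knife's tip is at (405,345), and the rack is at the left edge (110).

Run:
```python
from h import *
s,p,R=cur(); k=640/600
for n,u,v,z in [("butt",299,271,.011),("collar",297,150,.011),("tip",296,88,.005),("purple tip",412,335,.0),("rack",120,215,.0),("rackfront",50,252,0.0),("st1",525,132,.022),("st2",573,161,.022),("st3",480,277,.022),("st4",430,242,.022)]:
    q=w2w(u*k,v*k,z,p,R); print(n,q,"tool mm",(R.T@(q-p)*1000).round()[:2])
```

```text
butt [0.3751 0.2893 0.011 ] tool mm [-48.  -2.]
collar [0.4654 0.3091 0.011 ] tool mm [45. -3.]
tip [0.5057 0.318  0.005 ] tool mm [86. -3.]
purple tip [0.3315 0.1824 0.    ] tool mm [-112.   94.]
rack [0.3886 0.4326 0.    ] tool mm [  -6. -139.]
rackfront [0.3467 0.485  0.    ] tool mm [ -36. -199.]
st1 [0.5084 0.1635 0.022 ] tool mm [ 58. 149.]
st2 [0.4968 0.1246 0.022 ] tool mm [ 38. 184.]
st3 [0.4023 0.1574 0.022 ] tool mm [-48. 133.]
st4 [0.4214 0.2021 0.022 ] tool mm [-20.  93.]
```

Request:
play_rows([
  [[-0.06, -0.08, 1.3, 0], [-0.06, -0.08, 2.6, 0], [-0.06, -0.08, 3.6, 0], [-0.06, -0.08, 4.1, 0], [-0.06, -0.08, 4.28, 0], [-0.06, -0.08, 4.28, 0]],
])

```text
t: 14.05
tcp_pos: [0.4194, 0.2991, 0.004]
ee_rot: [0.0, 0.995, 0.101, -0.001]
force: [0.1, -0.7, 0.8]
opening: 0.0856
gripper_force: 0.0
```

Request:
play_rows([
  [[0, 0, 0, 0], [0, 0, 0, 0], [0, 0, 0, 0], [0, 0, 0, 0], [0, 0, 0, 0], [0, 0, 0, 0], [0, 0, 0, 0], [0, 0, 0, 0], [0, 0, -0.3, 0], [0, 0, -1.0, 0], [0, 0, -2.0, 0], [0, 0, -2.5, 0], [0, 0, -2.5, 0]],
], fingers=-1)

```text
t: 15.13
tcp_pos: [0.4211, 0.3003, 0.0837]
ee_rot: [-0.001, 0.995, 0.1, 0.003]
force: [0.2, -0.7, 0.1]
opening: 0.023
gripper_force: 39.2
```

Run:
```python
from h import *
s,p,R=cur()
print(np.degrees(np.arctan2(R[1,0],R[0,0])))
t=np.radians(94.4);c=np.array([.631,.234]);n=np.array([np.sin(t),-np.cos(t)]);u=np.array([np.cos(t),np.sin(t)])
g=c+.026*n-.02*u;print(g)
plan([(*g,.08,94.4)])
```

```text
11.504862967901799
[0.65845775 0.21605364]
[7.19, 4.33, 0.15, np.float64(-82.9)]
```

Request:
play_rows([
  [[7.2, 4.33, 0, -83], [7.2, 4.33, 0, -83], [7.2, 4.33, 0, -83], [7.2, 4.33, 0, -83], [7.2, 4.33, 0, -83], [7.2, 4.33, 0, -83], [7.2, 4.33, 0, -83], [7.2, 4.33, 0, -83], [7.2, 4.33, 0, -83], [7.2, 4.33, 0, -83], [7.2, 4.33, 0, -83], [7.2, 4.33, 0, -83], [7.2, 4.33, 0, -83], [7.2, 4.33, 0, -83]],
])

```text
t: 16.3
tcp_pos: [0.657, 0.2151, 0.0791]
ee_rot: [-0.0, 0.68, 0.733, -0.0]
force: [0.1, 0.2, -1.3]
opening: 0.0229
gripper_force: 39.4
```

```bash
cat >> h.py <<'E'
def tray(im,lo,hi,p,R):
    "lining edges at z=.008 along image rows/columns"
    hsv=cv2.cvtColor(im,cv2.COLOR_BGR2HSV); m=cv2.inRange(hsv,(lo,150,30),(hi,255,255))
    m=cv2.morphologyEx(m,cv2.MORPH_OPEN,np.ones((5,5)))
    for v in range(60,300,40):
        c=np.where(m[v])[0]
        if len(c)>20: print("row",v,c[0],c[-1],w2w(c[0],v,.008,p,R)[:2],w2w(c[-1],v,.008,p,R)[:2])
    for u in range(160,520,40):
        c=np.where(m[:,u])[0]
        if len(c)>20: print("col",u,c[0],c[-1],w2w(u,c[0],.008,p,R)[:2],w2w(u,c[-1],.008,p,R)[:2])
E
python3 - <<'E'
from h import *
s,p,R=cur(); print(p.round(4),np.degrees(np.arctan2(R[1,0],R[0,0])))
w=bot.camera("wrist"); cv2.imwrite("pics/w6.png",cv2.resize(w,(480,360)))
tray(w,105,128,p,R)
E
```

```text
[0.657  0.2151 0.0791] 94.34940151813056
row 100 145 395 [0.5614 0.2897] [0.6881 0.2991]
row 140 150 393 [0.563  0.2699] [0.6896 0.2794]
row 180 155 391 [0.5646 0.249 ] [0.6912 0.2585]
row 220 159 389 [0.5659 0.2268] [0.6929 0.2364]
row 260 165 387 [0.5683 0.2034] [0.6947 0.2129]
col 160 64 228 [0.5697 0.3072] [0.5662 0.2223]
col 200 63 342 [0.5895 0.3092] [0.5876 0.1515]
col 240 64 336 [0.6093 0.3102] [0.6118 0.1575]
col 280 76 286 [0.6293 0.3061] [0.6345 0.1922]
col 360 63 286 [0.6686 0.3151] [0.681  0.1957]
```

View pics/w6.png

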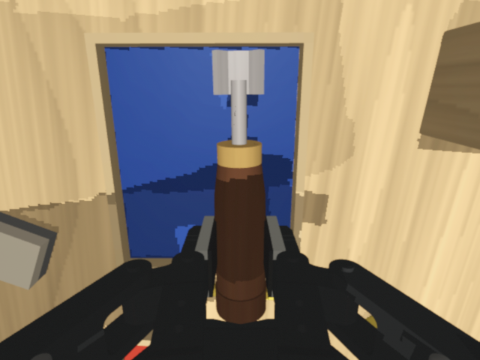

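The gouge is over the right half of the blue tray, tip up at (240,70), and the lining edges match the model.

Request:
play_rows([
  [[0, 0, 0.6, 0], [0, 0, 1.2, 0], [0, 0, 1.7, 0], [0, 0, 2.0, 0], [0, 0, 2.1, 0], [0, 0, 2.18, 0], [0, 0, 2.22, 0], [0, 0, 2.22, 0], [0, 0, 2.22, 0]],
])

```text
t: 17.1
tcp_pos: [0.6577, 0.2153, 0.014]
ee_rot: [0.0, 0.679, 0.734, 0.001]
force: [0.6, -0.4, -1.0]
opening: 0.0229
gripper_force: 39.4
```

Request:
play_rows([
  [[0, 0, 0, 0], [0, 0, 0, 0], [0, 0, 0, 0], [0, 0, 0, 0], [0, 0, -0.3, 0], [0, 0, -1, 0], [0, 0, -2, 0], [0, 0, -3, 0], [0, 0, -4, 0], [0, 0, -4, 0], [0, 0, -4, 0]],
], fingers=-0.2)

```text
t: 18.02
tcp_pos: [0.658, 0.2154, 0.136]
ee_rot: [0.001, 0.679, 0.734, 0.002]
force: [-0.6, -0.4, -0.7]
opening: 0.0342
gripper_force: 0.0
```

Run:
```python
from h import *
# gouge_capped from wrist: cap end (.5185,-.141), collar (.4297,-.1525)
A=np.array([.5188,-.140]);B=np.array([.4284,-.1527]);d=(B-A)/np.linalg.norm(B-A);g=A+.045*d
a=np.degrees(np.arctan2(d[1],d[0]))%180;print(g,a)
plan([(*g,.133,a)])
```

```text
[ 0.4742376  -0.14626043] 7.996959806405613
[-11.54, -7.05, 0.06, np.float64(86.5)]
```

Request:
play_rows([
  [[-11.54, -7.05, 0, 86.5], [-11.54, -7.05, 0, 86.5], [-11.54, -7.05, 0, 86.5], [-11.54, -7.05, 0, 86.5], [-11.54, -7.05, 0, 86.5], [-11.54, -7.05, 0, 86.5], [-11.54, -7.05, 0, 86.5], [-11.54, -7.05, 0, 86.5], [-11.54, -7.05, 0, 86.5], [-11.54, -7.05, 0, 86.5], [-11.54, -7.05, 0, 86.5], [-11.54, -7.05, 0, 86.5], [-11.54, -7.05, 0, 86.5], [-11.54, -7.05, 0, 86.5], [-11.54, -7.05, 0, 86.5], [-11.54, -7.05, 0, 86.5]],
], fingers=1)

```text
t: 19.35
tcp_pos: [0.4736, -0.1462, 0.1329]
ee_rot: [-0.0, 0.997, 0.072, -0.0]
force: [-0.2, 0.3, -0.5]
opening: 0.0853
gripper_force: 0.0
```

Run:
```python
from h import *
s,p,R=cur(); im=bot.camera("wrist"); sd=bot.camera("scene"); cv2.imwrite("pics/w7.png",im);cv2.imwrite("pics/s7.png",sd)
print(p.round(4),np.degrees(np.arctan2(R[1,0],R[0,0])))
a=cv2.resize(im,(600,450)); b=cv2.resize(sd[315:435,290:420],(200,185))
b=np.vstack([b,np.zeros((265,200,3),np.uint8)]); cv2.imwrite("pics/c7.png",np.hstack([a,b]))
```

```text
[ 0.4736 -0.1462  0.1329] 8.209983705570426
```

View pics/c7.png

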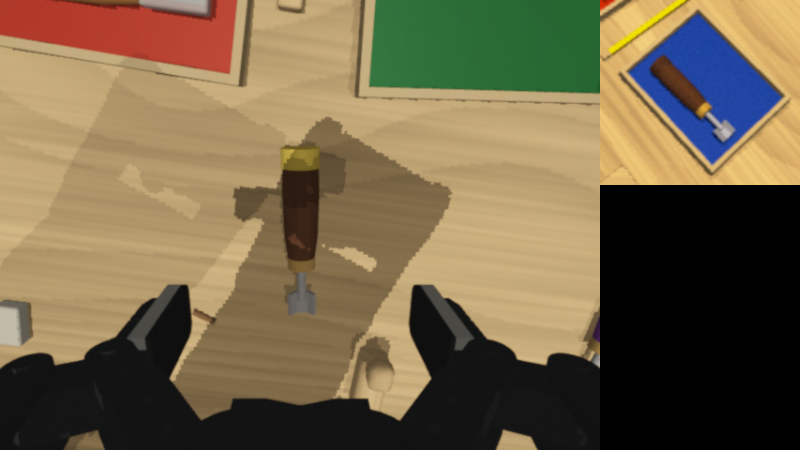

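The plain gouge lies flat in the blue tray. The capped gouge is centred at (300,230), and the peg at (375,370) is well behind the finger line.

Request:
play_rows([
  [[0.04, -0.02, 1.3, 0], [0.04, -0.02, 2.6, 0], [0.04, -0.02, 3.6, 0], [0.04, -0.02, 4.1, 0], [0.04, -0.02, 4.28, 0], [0.04, -0.02, 4.28, 0]],
])

```text
t: 19.95
tcp_pos: [0.4743, -0.1455, 0.0039]
ee_rot: [-0.0, 0.998, 0.07, -0.001]
force: [-0.3, 1.1, -0.1]
opening: 0.0854
gripper_force: 0.0
```

Request:
play_rows([
  [[0, 0, 0, 0], [0, 0, 0, 0], [0, 0, 0, 0], [0, 0, 0, 0], [0, 0, 0, 0], [0, 0, 0, 0], [0, 0, 0, 0], [0, 0, 0, 0], [0, 0, -0.3, 0], [0, 0, -1.0, 0], [0, 0, -2.0, 0], [0, 0, -2.5, 0], [0, 0, -2.5, 0]],
], fingers=-1)

```text
t: 21.03
tcp_pos: [0.4762, -0.1463, 0.0835]
ee_rot: [0.001, 0.998, 0.07, 0.003]
force: [0.4, 0.3, -1.0]
opening: 0.023
gripper_force: 39.6
```

Run:
```python
from h import *
s,p,R=cur()
t=np.radians(94.4);c=np.array([.630,.2325]);n=np.array([np.sin(t),-np.cos(t)]);u=np.array([np.cos(t),np.sin(t)])
g=c-.026*n+.02*u;print(g,np.degrees(np.arctan2(R[1,0],R[0,0])))
plan([(*g,.08,94.4)])
```

```text
[0.60254225 0.25044636] 8.006177569805372
[6.01, -12.51, 0.11, np.float64(-86.4)]
```

Request:
play_rows([
  [[6.03, -12.5, 0, -86.4], [6.03, -12.5, 0, -86.4], [6.03, -12.5, 0, -86.4], [6.03, -12.5, 0, -86.4], [6.03, -12.5, 0, -86.4], [6.03, -12.5, 0, -86.4], [6.03, -12.5, 0, -86.4], [6.03, -12.5, 0, -86.4], [6.03, -12.5, 0, -86.4], [6.03, -12.5, 0, -86.4], [6.03, -12.5, 0, -86.4], [6.03, -12.5, 0, -86.4], [6.03, -12.5, 0, -86.4], [6.03, -12.5, 0, -86.4], [6.03, -12.5, 0, -86.4], [6.03, -12.5, 0, -86.4]],
])

```text
t: 22.37
tcp_pos: [0.6016, 0.2503, 0.0797]
ee_rot: [-0.0, 0.681, 0.732, -0.0]
force: [-0.5, 0.4, -0.5]
opening: 0.0229
gripper_force: 39.7
```

Run:
```python
from h import *
s,p,R=cur(); print(p.round(4),np.degrees(np.arctan2(R[1,0],R[0,0])))
w=bot.camera("wrist"); cv2.imwrite("pics/w8.png",cv2.resize(w,(480,360)))
tray(w,105,128,p,R)
```

```text
[0.6016 0.2503 0.0797] 94.18897843220263
row 180 252 488 [0.5614 0.2881] [0.6884 0.2973]
row 220 254 483 [0.563  0.2659] [0.6899 0.275 ]
row 260 257 479 [0.5653 0.2424] [0.6921 0.2515]
col 280 146 286 [0.5757 0.3071] [0.5791 0.2271]
col 320 146 188 [0.5967 0.3086] [0.5983 0.2864]
col 360 145 286 [0.6177 0.3107] [0.6258 0.2305]
col 400 145 235 [0.6387 0.3122] [0.6451 0.2631]
col 440 145 349 [0.6596 0.3137] [0.6791 0.1922]
col 480 145 252 [0.6806 0.3152] [0.6918 0.2563]
```

View pics/w8.png

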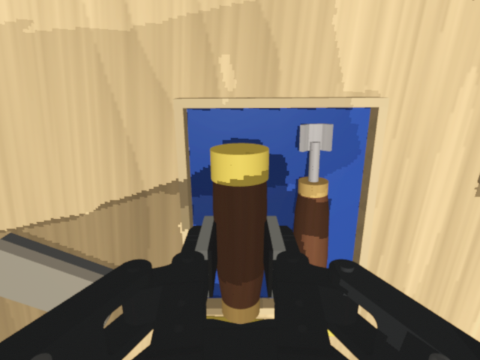

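The capped gouge is over the left half of the blue tray, clear of the first gouge at (313,200).

Request:
play_rows([
  [[0, 0, 0.6, 0], [0, 0, 1.2, 0], [0, 0, 1.7, 0], [0, 0, 2.0, 0], [0, 0, 2.1, 0], [0, 0, 2.18, 0], [0, 0, 2.22, 0], [0, 0, 2.22, 0], [0, 0, 2.22, 0]],
])

```text
t: 23.17
tcp_pos: [0.602, 0.2509, 0.014]
ee_rot: [0.0, 0.68, 0.734, 0.001]
force: [-1.0, 0.3, -0.4]
opening: 0.0233
gripper_force: 39.7
```

Request:
play_rows([
  [[0, 0, 0, 0], [0, 0, 0, 0], [0, 0, 0, 0], [0, 0, 0, 0], [0, 0, -0.3, 0], [0, 0, -1, 0], [0, 0, -2, 0], [0, 0, -3, 0], [0, 0, -4, 0], [0, 0, -4, 0], [0, 0, -4, 0]],
], fingers=-0.2)

```text
t: 24.08
tcp_pos: [0.6024, 0.251, 0.1358]
ee_rot: [0.001, 0.679, 0.734, 0.002]
force: [-1.0, 0.2, -1.3]
opening: 0.034
gripper_force: 0.0
```

Run:
```python
from h import *
S=np.array([[.5087,.1615],[.4972,.122],[.403,.1562],[.4193,.198]])
print(cv2.minAreaRect((S*1000).astype(np.float32)),S.mean(0))
plan([(*S.mean(0),.133,-21)])
```

```text
((457.7533264160156, 160.18031311035156), (44.853248596191406, 100.2161865234375), 70.04620361328125) [0.45705  0.159425]
[-2.67, -5.06, 0.07, np.float64(-64.6)]
```

Request:
play_rows([
  [[-2.67, -5.06, 0, -64.5], [-2.67, -5.06, 0, -64.5], [-2.67, -5.06, 0, -64.5], [-2.67, -5.06, 0, -64.5], [-2.67, -5.06, 0, -64.5], [-2.67, -5.06, 0, -64.5], [-2.67, -5.06, 0, -64.5], [-2.67, -5.06, 0, -64.5], [-2.67, -5.06, 0, -64.5], [-2.67, -5.06, 0, -64.5], [-2.67, -5.06, 0, -64.5], [-2.67, -5.06, 0, -64.5], [-2.67, -5.06, 0, -64.5]],
], fingers=1)

```text
t: 25.17
tcp_pos: [0.4563, 0.1592, 0.1329]
ee_rot: [-0.0, 0.185, 0.983, -0.0]
force: [0.4, 0.4, -0.6]
opening: 0.085
gripper_force: 0.0
```

Run:
```python
from h import *
s,p,R=cur(); im=bot.camera("wrist"); sd=bot.camera("scene"); cv2.imwrite("pics/w9.png",im);cv2.imwrite("pics/s9.png",sd)
print(p.round(4),np.degrees(np.arctan2(R[1,0],R[0,0])),s["qpos"][5])
a=cv2.resize(im,(600,450)); b=cv2.resize(sd[315:435,290:420],(200,185))
b=np.vstack([b,np.zeros((265,200,3),np.uint8)]); cv2.imwrite("pics/c9.png",np.hstack([a,b]))
```

```text
[0.4563 0.1592 0.1329] 158.72580587529603 -0.9395184889140001
```

View pics/c9.png

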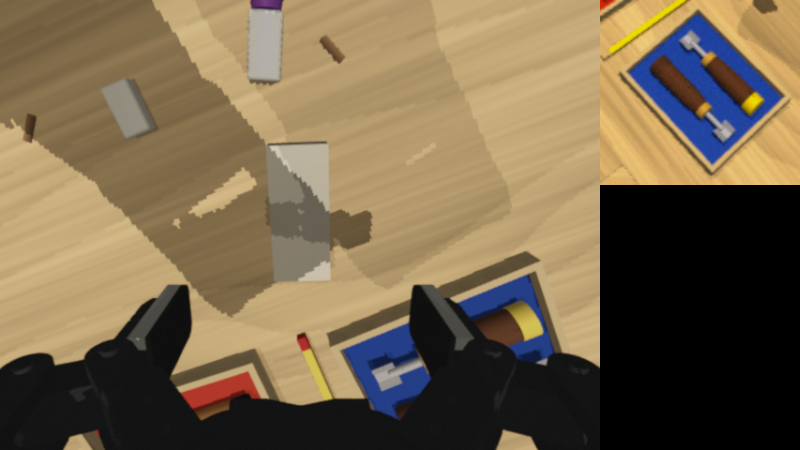

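Both gouges lie in the blue tray. The stone is centred at (299,213), and the blue tray's corner is at (330,335).

Run:
```python
from h import *
s,p,R=cur(); k=640/600
for n,u,v,z in [("tl",267,144,.022),("tr",327,143,.022),("br",331,280,.022),("bl",273,281,.022),("blue",328,335,.02),("blue2",535,253,.02)]:
    q=w2w(u*k,v*k,z,p,R); print(n,q,"tool mm",(R.T@(q-p)*1000).round(1)[:2])
```

```text
tl [0.4006 0.1574 0.022 ] tool mm [ 51.3 -21.9]
tr [0.4146 0.195  0.022 ] tool mm [51.9 18.2]
br [0.51   0.1633 0.022 ] tool mm [-48.5  23.2]
bl [0.495  0.1227 0.022 ] tool mm [-49.2 -20.1]
blue [0.5548 0.1448 0.02  ] tool mm [-97.   22.1]
blue2 [0.5449 0.3102 0.02  ] tool mm [-27.9 172.8]
```

Request:
play_rows([
  [[0.05, 0, 1.3, -2], [0.05, 0, 2.6, -2], [0.05, 0, 3.6, -2], [0.05, 0, 4.1, -2], [0.05, 0, 4.28, -2], [0.05, 0, 4.28, -2]],
])

```text
t: 25.77
tcp_pos: [0.4546, 0.1597, 0.0039]
ee_rot: [-0.001, 0.166, 0.986, -0.0]
force: [-0.4, -0.3, 0.6]
opening: 0.0852
gripper_force: 0.0
```

Request:
play_rows([
  [[0, 0, 0, 0], [0, 0, 0, 0], [0, 0, 0, 0], [0, 0, 0, 0], [0, 0, 0, 0], [0, 0, 0, 0], [0, 0, 0, 0], [0, 0, 0, 0], [0, 0, -0.3, 0], [0, 0, -1.0, 0], [0, 0, -2.0, 0], [0, 0, -2.5, 0], [0, 0, -2.5, 0]],
], fingers=-1, squeeze=60)

```text
t: 26.85
tcp_pos: [0.4566, 0.1603, 0.0836]
ee_rot: [0.003, 0.166, 0.986, 0.001]
force: [1.0, 0.1, -1.4]
opening: 0.0403
gripper_force: 61.5
```

Run:
```python
from h import *
s,p,R=cur()
print(np.degrees(np.arctan2(R[1,0],R[0,0])))
plan([(.640,-.247,.08,96.5)])
```

```text
160.89894200938048
[-10.22, -10.83, 0.13, np.float64(64.4)]
```

Request:
play_rows([
  [[-10.2, -10.83, 0, 64.4], [-10.2, -10.83, 0, 64.4], [-10.2, -10.83, 0, 64.4], [-10.2, -10.83, 0, 64.4], [-10.2, -10.83, 0, 64.4], [-10.2, -10.83, 0, 64.4], [-10.2, -10.83, 0, 64.4], [-10.2, -10.83, 0, 64.4], [-10.2, -10.83, 0, 64.4], [-10.2, -10.83, 0, 64.4], [-10.2, -10.83, 0, 64.4], [-10.2, -10.83, 0, 64.4], [-10.2, -10.83, 0, 64.4], [-10.2, -10.83, 0, 64.4], [-10.2, -10.83, 0, 64.4], [-10.2, -10.83, 0, 64.4], [-10.2, -10.83, 0, 64.4]],
])

```text
t: 28.27
tcp_pos: [0.6379, -0.2465, 0.0801]
ee_rot: [0.0, 0.665, 0.746, 0.0]
force: [0.1, -0.7, -1.5]
opening: 0.0404
gripper_force: 61.5
```

Run:
```python
from h import *
s,p,R=cur(); print(p.round(4),np.degrees(np.arctan2(R[1,0],R[0,0])))
w=bot.camera("wrist"); cv2.imwrite("pics/w10.png",cv2.resize(w,(480,360)))
tray(w,45,80,p,R)
```

```text
[ 0.6379 -0.2465  0.0801] 96.56135381686735
row 220 399 436 [ 0.6789 -0.2235] [ 0.6993 -0.2211]
col 400 220 300 [ 0.6794 -0.2234] [ 0.6878 -0.2716]
```

View pics/w10.png

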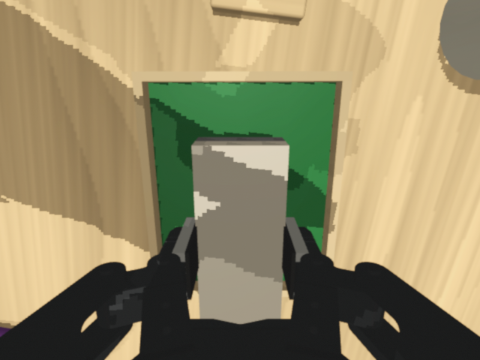

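The stone hangs parallel and centred over the green tray, whose lining spans (148–338) at row 82. The mug at (465,50) is clear.

Request:
play_rows([
  [[0, 0, 0.6, 0], [0, 0, 1.2, 0], [0, 0, 1.7, 0], [0, 0, 2.0, 0], [0, 0, 2.1, 0], [0, 0, 2.18, 0], [0, 0, 2.22, 0], [0, 0, 2.22, 0], [0, 0, 2.22, 0]],
])

```text
t: 29.07
tcp_pos: [0.6384, -0.2475, 0.0142]
ee_rot: [0.001, 0.666, 0.746, 0.0]
force: [-1.4, 0.8, 1.3]
opening: 0.0406
gripper_force: 61.9
```

Request:
play_rows([
  [[0, 0, 0, 0], [0, 0, 0, 0], [0, 0, 0, 0], [0, 0, 0, 0], [0, 0, -0.3, 0], [0, 0, -1, 0], [0, 0, -2, 0], [0, 0, -3, 0], [0, 0, -4, 0], [-3, 0, -5, 0], [-5, 0, -5, 0], [-6, 0, -5, 0], [-6, 0, -5, 0], [-6, 0, -5, 0], [-6, 0, -5, 0]],
], fingers=0.3)

```text
t: 30.32
tcp_pos: [0.657, -0.4305, 0.1633]
ee_rot: [0.0, 0.667, 0.745, -0.0]
force: [-0.2, -0.4, -1.0]
opening: 0.0556
gripper_force: 0.0
```

Run:
```python
from h import *
a=bot.camera("side"); b=bot.camera("scene")
cv2.imwrite("pics/f.png",np.hstack([cv2.resize(a[120:360,240:560],(400,300)),cv2.resize(b[150:450,140:440],(300,300))]))
for n in ["mug","glue","stone","knife_plain"]:
    print(n,[(np.round(q["centre"],3).tolist(),round(q["p"],2)) for q in bot.boxes_of("scene",n)])
```

```text
mug [([0.797, -0.113, 0.047], 0.91)]
glue [([0.797, 0.093, 0.08], 0.71)]
stone []
knife_plain [([0.658, -0.003, 0.027], 0.58)]
```

View pics/f.png

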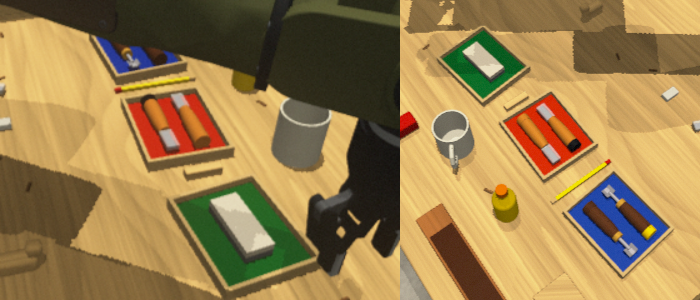

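All five tools lie flat in their trays, and the mug and glue are unmoved. The gripper is clear, so I'm handing in.

```bash
python3 -c "
from rig import bot
print(bot.finish_job())"
```

```text
the job is handed in; nothing more can be done
None
```

The job is handed in: both knives are in the red tray, both gouges in the blue tray and the stone in the green tray, all flat and lengthwise, with the mug and glue bottle undisturbed, at about 30 s on the robot clock.

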